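# Charge the plunger can and hold the oily-waste can open

### The arm

A 6-joint arm with a two-finger parallel gripper is mounted at the origin on the work surface. World frame = base frame: x ahead of the robot, y to its left, z up, the work surface at z = 0. Lengths are in m, angles in rad, forces in N, time in s.
With the tool pointing down it reaches from about 0.4 to 0.825 m from the base axis. Payload 7 kg.
Tool frame: the origin (TCP) lies on the mounting face of the last link; the fingertips stand 178 mm ahead of it and the grasp point (between the pads) lies arm.grip_depth ahead of it (arm.grip_depth is the distance from the TCP to the grasp point, in m); z points along the fingers, y is the direction in which the jaws open and shut (so a half turn about z gives the same grasp; the last joint's range is limited). The gripper opens to 88 mm and grips with 3 to 60 N. Pads are 19 mm wide; open, the fingers measure 130 mm over their backs; the gripper's body (78 mm by 193 mm) begins 47 mm behind the grasp point.
Start: joints at [1.408, 0.359, 0.012, 0, -1.224, -0.288], TCP at [0.294, 0.608, 0.405] pointing down, gripper open.
Joint ranges: [-3.07, 3.07], [-1.43, 2.12], [-1.02, 1.25], [-3.03, 1.67], [-3.05, -0], [-3.03, 3.03]. Speed limits (rad/s): [2.39, 2.39, 3.01, 3.14, 3.14, 3.14].

### API

Orientations are given as [roll, pitch, yaw] about the fixed x, y, z axes, in that order (R = Rz(yaw) Ry(pitch) Rx(roll)).
In Python, from station import arm gives the robot as it stands.
- The arm moves only by the tool carry_out, never from a script. Its argument "targets" is a list that holds one entry, the list of rows, each a list of 7 numbers: the turn, a rotation vector about the tool's x, y, z in units of 8 degrees (1.0 is 8 degrees), then the shift along the tool's x, y, z in units of 2.5 cm (1.0 is 2.5 cm), then the opening, from -1 (shut) to 1 (fully open). A call has 1 to 20 rows; each row shifts and turns the commanded pose from where the row before left it, along the tool's axes as they then stand; what a row does not reach is not made up. A row lasts 1/8 s, in which the tool goes at most 62.5 mm and 10.7 degrees, less where a joint would pass 70% of its speed; a pose out of reach is approached as far as the arm can. A call with a number of a shift or a turn outside -1 to 1 is refused whole. A call with a gripper value outside its range is refused whole. The fingers move at their own pace and stop on an object; "squeeze" is the grip in N (left out, the last holds). Time passes only in rows, so rows that do not move let the fingers close. It gives the time, the measured TCP pose, the force and the opening at its end, in the units of the state.
- arm.get_state(): the state, without advancing time (a new reading comes with each control period).
- arm.grab_frame(name): name is "scene" or "top"; returns (picture, depth): 480x640x3 uint8, red, green, blue; 480x640 float32, m along the optical axis (not along the pixel's ray), 0 where there is no reading.
- arm.camera_model(name): a dict with "camera_matrix" (3x3 intrinsics, pixels), "distortion" ([k1, k2, p1, p2, k3] as OpenCV has them; the pictures are not rectified), "world_from_camera" (4x4, takes a point from camera to world coordinates). Camera axes: x right, y down, z forward; pixel columns grow to the right and rows downward; lengths in m; the calibration is good to about 2 mm. A picture is of the moment at which its call begins. camera_model takes no time and is no camera call.
- arm.job_done(): hands the job in, once; it reports no verdict.
Trained networks look in the newest picture that a camera, given by its name, has taken for a name from the list of things; names that differ only in an ending like _2 or _b are one class to them, and where a whole thing is asked for, a point or a joint stands for the part that bears it (a point fixed in the world has none). Each returns a list of dicts, best first, with "conf" (0 to 1); they miss things now and then, are a little off and sometimes report something else, mostly with a low value. They report only what shows in the picture. A call takes as long as a camera call.
- arm.spot_in(camera, query): "point" ([row, column] in pixels, amid what is visible of it).
- arm.landmark_of(camera, query): "point" ([row, column] in pixels: a listed point, or the origin of a listed thing).
The state is a dict: "t": time; "q": joint angles; "qd": joint speeds; "joint_efforts": joint torques, N m; "eef_pos": TCP position; "ee_rot": TCP orientation; "force": force on the tool from outside, world axes, zero at the start; "moment": the same for the moment, N m; "width": finger opening in m.
Only numpy, scipy, OpenCV 4.12 (cv2) and the standard library are available. Lean on these libraries where they do the work, as an engineer would, in place of code of your own. Each camera call takes 0.05 s, during which the arm holds its last target.

### The job

I am wiping oil off parts: press the brass dish of the plunger can straight down to its stop and let it spring right back up, so that the dish is charged for my rag. Then lift the hinged lid of the larger red can, the oily-waste can, by its bar handle and hold it open at 45 degrees, without letting it drop, so that I can throw the rag in; the lid falls shut if it is let go, so finish while you are still holding it there. Leave the other things on the bench as they lie.

Things in the scene. Friction and masses are not known exactly. Their poses are not given: they have to be found in the camera images.
- plunger_can: the plunger can: squat red steel can with a yellow band, 150 mm across and 106 mm high, with a brass pump collar (52 mm across, top at 122 mm) and above it a round brass dish. It does not move on the bench. Origin: centre of its underside, on the bench, z up
- dish_top (a point): centre of the upper face of the dish's flat perforated floor, 154 mm above the bench when the dish is up; the axis of the can. The flat floor is 90 mm across; a flared rim rises 9 mm round it to 125 mm across. Moves down with the dish
- plunger (a joint): how far the dish is pressed down, in m: 0 up (as it starts), 0.022 at its stop. A spring pushes it up: about 4 N starts it, about 11 N holds it at the stop; it comes back up by itself when let go
- waste_can: the oily-waste can: round red steel can with a yellow band, 200 mm across, rim at 180 mm, with a hinged lid 212 mm across whose top lies about 194 mm above the bench. It does not move on the bench. Origin: centre of its underside, on the bench, z up; its x axis points from the hinge (at the back, towards the robot) to the handle side (away from the robot)
- lid_hinge (a point): middle of the lid's hinge line, at the back of the rim, 106 mm behind the can's axis (its -x side) and 180 mm above the bench; the hinge line is level and runs along the can's y axis. At lid angle a the handle's bar lies 0.164 cos a - 0.050 sin a in front of it and 0.164 sin a + 0.050 cos a above it
- lid_handle (a point): middle of the lid's bar handle: a round black bar 10 mm thick, 76 mm long between its bends, level and parallel to the hinge line. Lid shut: 164 mm in front of the hinge line, 50 mm above it (230 mm above the bench), its axis 37 to 40 mm above the lid below it. The point and its axes turn with the lid. The bar can turn between the fingers as the lid rises
- waste_lid (a joint): angle of the lid, in rad: 0 shut (as it starts), growing as the handle side rises; 0.785 is 45 degrees, a stop ends it at 1.047. The lid weighs about 0.35 kg (0.25 to 0.5) and falls shut from any angle when let go: 1 to 3 N at the handle hold it
- torch: black torch lying on its side, 225 mm long and 52 mm thick; origin under its middle, x along it. To be left alone
- glue_bottle: cream glue bottle with blue nozzle, 72 mm across, 202 mm high; origin under its middle. To be left alone
- spray_can: green spray can with red cap, 66 mm across, 199 mm high; origin under its middle. To be left alone
- tape_measure: yellow tape measure, 72 x 36 x 69 mm; origin under its middle. To be left alone
- spanner: flat steel spanner, 200 mm long, 8 mm thick; origin under its middle, x along it. To be left alone
- screwdriver: screwdriver with orange handle, 200 mm long, 26 mm thick; origin under its middle, x along it. To be left alone

How it is judged:
By the outcome, as a careful person would: the job done as asked, in the order asked, and still so for the second after the job is handed in, while the arm keeps its last pose, push and grip.
It also fails if it takes over 54 s, if anything falls off the work surface, if the arm or the gripper's body presses on something with over 40 N, if the wrist force passes 120 N, or if a joint passes its speed limit or range.

## Working session

There is one attempt and no reset: what is moved stays moved. The work goes in short steps, Python scripts to look and compute and a tool call to move; the robot and the scene stay as the last step left them, time stands still between calls to the robot, and variables do not carry over. Pictures are saved under pics/ and viewed, and the job is handed in when it is done.

Besides the shell and the picture viewer there is one more tool, called after "Call:" by a JSON object that holds its "fn" and its "kwargs". carry_out: Moves the arm, as the interface text tells. Its arguments: {"type":"object","properties":{"targets":{"type":"array"},"squeeze":{"type":"number"}},"required":["targets"]}

```bash
mkdir -p pics; ls; cat > h.py <<'E'
import numpy as np, cv2
from station import arm
from scipy.spatial.transform import Rotation as R
def px2w(name,rc,d):
    m=arm.camera_model(name);K=np.array(m["camera_matrix"]);D=np.array(m["distortion"]);T=np.array(m["world_from_camera"])
    p=cv2.undistortPoints(np.array([[[rc[1],rc[0]]]],float),K,D)[0,0]
    return (T@np.array([p[0]*d,p[1]*d,d,1]))[:3]
def ray_z(name,rc,z):
    a=px2w(name,rc,0);b=px2w(name,rc,1); return a+(b-a)*(z-a[2])/(b[2]-a[2])
def cloud(name,dep):
    m=arm.camera_model(name);K=np.array(m["camera_matrix"]);D=np.array(m["distortion"]);T=np.array(m["world_from_camera"])
    v,u=np.mgrid[0:480,0:640]
    p=cv2.undistortPoints(np.stack([u.ravel(),v.ravel()],1)[:,None].astype(float),K,D)[:,0]
    d=dep.ravel();P=np.c_[p[:,0]*d,p[:,1]*d,d]@T[:3,:3].T+T[:3,3]
    return P.reshape(480,640,3)
E
python3 - <<'E'
from h import *
print(arm.grip_depth, arm.get_state())
for c in("scene","top"):
    im,d=arm.grab_frame(c); cv2.imwrite(f"pics/{c}0.png",im[:,:,::-1]); np.savez(f"{c}0.npz",im=im,d=d)
    for q in("dish_top","lid_handle","lid_hinge","plunger_can","waste_can"):
        for r in arm.landmark_of(c,q)[:2]:
            z={"dish_top":.154,"lid_handle":.23,"lid_hinge":.18}.get(q,0)
            print(c,q,r,ray_z(c,r["point"],z).round(4))
E
```

```text
pics
0.1593 {'t': 0.0, 'q': array([ 1.40808675e+00,  3.59367158e-01,  1.10424003e-02, -3.21060111e-04,
       -1.22411497e+00, -2.88080156e-01]), 'qd': array([ 0.00092661, -0.00149021, -0.00165012,  0.00030359,  0.00108265,
       -0.00107063]), 'joint_efforts': array([ 8.55449780e-04, -5.82713163e+01,  2.93062466e+01,  6.99744925e+00,
        7.11334185e-03, -1.50826386e-04]), 'eef_pos': array([0.29401326, 0.60737538, 0.40373329]), 'ee_rot': array([ 3.13993122e+00, -1.77571489e-04, -4.50898918e-01]), 'force': array([ 0.31397036,  0.2342596 , -0.45804286]), 'moment': array([-0.05059829,  0.01326102,  0.02769621]), 'width': 0.08765195887750202}
scene dish_top {'point': [224.6, 349.2], 'conf': 0.98} [0.5151 0.1399 0.154 ]
scene lid_handle {'point': [248.5, 261.5], 'conf': 0.59} [ 0.591 -0.146  0.23 ]
scene lid_hinge {'point': [244.1, 204.6], 'conf': 0.55} [ 0.4379 -0.2032  0.18  ]
scene plunger_can {'point': [276.7, 343.9], 'conf': 0.68} [0.5149 0.1323 0.    ]
scene plunger_can {'point': [350.3, 354.1], 'conf': 0.36} [ 0.7383 -0.015   0.    ]
scene waste_can {'point': [323.4, 249.1], 'conf': 0.69} [ 0.5348 -0.1587 -0.    ]
scene waste_can {'point': [302.4, 139.3], 'conf': 0.29} [ 0.3191 -0.3441  0.    ]
top dish_top {'point': [252.9, 254.3], 'conf': 0.56} [0.4965 0.1441 0.154 ]
top lid_handle {'point': [187.3, 165.6], 'conf': 0.64} [0.635  0.3203 0.23  ]
top lid_hinge {'point': [278.4, 408.4], 'conf': 0.68} [ 0.4344 -0.1945  0.18  ]
top plunger_can {'point': [186.6, 164.8], 'conf': 0.17} [0.6724 0.3842 0.    ]
```

View pics/scene0.png

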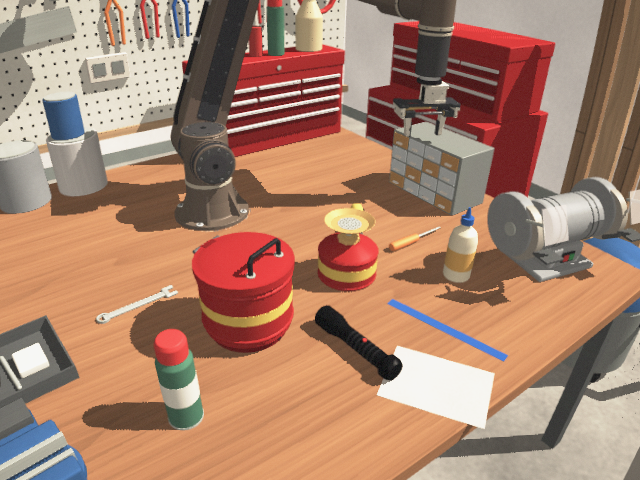

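View pics/top0.png

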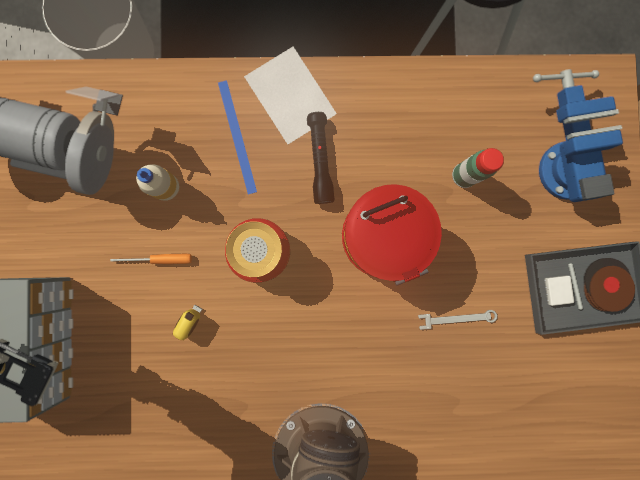

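The top view shows the dish's perforated floor at about (row 250, col 254) and the handle bar from about (216,364) to (199,405). The hinge is near (275,414). I'll measure these with the depth data.

```bash
python3 - <<'E'
from h import *
from scipy.optimize import least_squares
for c in("top","scene"):
    f=np.load(f"{c}0.npz");P=cloud(c,f["d"]);im=f["im"].astype(int)
    ok=f["d"]>0
    # rough dish region
    m=ok&(np.hypot(P[...,0]-.5,P[...,1]-.145)<.12)&(P[...,2]>.13)
    q=P[m]; print(c,"dish n",len(q),q.min(0).round(3),q.max(0).round(3))
    rim=q[q[:,2]>.156]; 
    s=least_squares(lambda p:np.hypot(rim[:,0]-p[0],rim[:,1]-p[1])-p[2],[.5,.145,.06],loss="soft_l1",f_scale=.003).x; print("rimfit",s.round(4))
    fl=q[np.hypot(*(q[:,:2]-s[:2]).T)<.035]; print("floor z",np.percentile(fl[:,2],[5,50,95]).round(4))
    m=ok&(np.hypot(P[...,0]-.53,P[...,1]+.165)<.13)&(P[...,2]>.18)
    q=P[m]
    lid=q[q[:,2]<.203]; print("lid bbox",lid.min(0).round(3),lid.max(0).round(3),"mid",((lid.min(0)+lid.max(0))/2).round(4), np.percentile(lid[:,2],50).round(4))
    h=q[(q[:,2]>.222)&(q[:,2]<.245)]; print("bar n",len(h),h.mean(0).round(4),np.percentile(h[:,2],95).round(4))
    if len(h)>5:
        cc=h[:,:2].mean(0);u,s_,vt=np.linalg.svd(h[:,:2]-cc); t=(h[:,:2]-cc)@vt[0];print("dir",vt[0],np.degrees(np.arctan2(vt[0][1],vt[0][0])),"ext",t.min(),t.max(),"mid",(cc+vt[0]*(t.min()+t.max())/2).round(4))
for rc in([216,364],[199,405],[207.5,384.5]): print(ray_z("top",rc,.23).round(4))
for rc in([268,250],[244,278]): print(ray_z("scene",rc,.23).round(4))
E
```

```text
top dish n 2448 [0.445 0.084 0.145] [0.567 0.206 0.168]
rimfit [0.5055 0.1456 0.056 ]
floor z [0.1495 0.153  0.1568]
lid bbox [ 0.421 -0.269  0.18 ] [ 0.642 -0.057  0.203] mid [ 0.5312 -0.1631  0.1913] 0.1903
bar n 213 [ 0.5901 -0.1402  0.2325] 0.2367
dir [-0.35836972  0.93357975] 111.00010893411549 ext -0.05056062361951234 0.04723828726979662 mid [ 0.5907 -0.1417]
scene dish n 1024 [0.444 0.085 0.149] [0.572 0.209 0.164]
rimfit [0.5089 0.1455 0.0581]
floor z [0.1505 0.1525 0.1544]
lid bbox [ 0.425 -0.268  0.18 ] [ 0.647 -0.057  0.203] mid [ 0.5359 -0.1622  0.1914] 0.19
bar n 204 [ 0.5976 -0.1469  0.2306] 0.2346
dir [ 0.3463731  -0.93809684] -69.73436261993396 ext -0.05251541539697173 0.043907644753810704 mid [ 0.5961 -0.1428]
[ 0.5684 -0.0941  0.23  ]
[ 0.603  -0.1815  0.23  ]
[ 0.5856 -0.1377  0.23  ]
[ 0.6365 -0.1969  0.23  ]
[ 0.5953 -0.1105  0.23  ]
```

```bash
cat >> h.py <<'E'
def goto(pos,rpy_deg,st=None):
    s=st or arm.get_state(); A=R.from_euler("xyz",s["ee_rot"]); B=R.from_euler("xyz",rpy_deg,degrees=True)
    print("t",round(s["t"],2),"pos",s["eef_pos"].round(4),"rpy",np.degrees(s["ee_rot"]).round(2),"F",s["force"].round(2),"w",round(s["width"],4),"q",s["q"].round(3))
    print("shift units(start axes)",(A.inv().apply(np.array(pos)-s["eef_pos"])/.025).round(2),"turn units",np.degrees((A.inv()*B).as_rotvec()).round(2)/8)
E
python3 -c "
from h import *
goto([.507,.1455,.154+.178+.03],[180,0,-25.84])"
```

```text
t 0.6 pos [0.2941 0.6075 0.4047] rpy [-180.      0.    -25.83] F [-0.71  0.15 -0.19] w 0.0875 q [ 1.408  0.359  0.012 -0.    -1.224 -0.288]
shift units(start axes) [15.72 12.92  1.71] turn units [-0.       0.       0.00125]
```

Call:
{"fn": "carry_out", "kwargs": {"targets": [[[0,0,0,0.4,0.3,0,-1],[0,0,0,0.92,0.76,0,-1],[0,0,0,0.92,0.76,0,-1],[0,0,0,0.92,0.76,0,-1],[0,0,0,0.92,0.76,0,-1],[0,0,0,0.92,0.76,0,-1],[0,0,0,0.92,0.76,0,-1],[0,0,0,0.92,0.76,0,-1],[0,0,0,0.92,0.76,0,-1],[0,0,0,0.92,0.76,0,-1],[0,0,0,0.92,0.76,0.2,-1],[0,0,0,0.92,0.76,0.2,-1],[0,0,0,0.92,0.76,0.3,-1],[0,0,0,0.92,0.76,0.3,-1],[0,0,0,0.92,0.76,0.3,-1],[0,0,0,0.92,0.76,0.2,-1],[0,0,0,0.92,0.76,0.2,-1],[0,0,0,0.6,0.46,0,-1],[0,0,0,0,0,0,-1],[0,0,0,0,0,0,-1]]], "squeeze": 20}}

```text
t: 3.1
eef_pos: [0.507, 0.1452, 0.3622]
ee_rot: [-3.141, -0.0, -0.451]
force: [-0.4, -1.1, -0.3]
width: 0.0003
```

```bash
python3 -c "
from h import *
goto([.507,.1455,.154+.178],[180,0,-25.84])
im,d=arm.grab_frame('scene');cv2.imwrite('pics/scene1.png',cv2.resize(im[150:350,230:470,::-1],(720,600)))"
```

```text
t 3.1 pos [0.507  0.1452 0.3622] rpy [-179.99   -0.    -25.86] F [-0.37 -1.11 -0.29] w 0.0003 q [ 0.651  0.149 -0.373 -0.    -1.048  0.468]
shift units(start axes) [-0.   -0.01  1.21] turn units [-0.00125 -0.      -0.0025 ]
```

View pics/scene1.png

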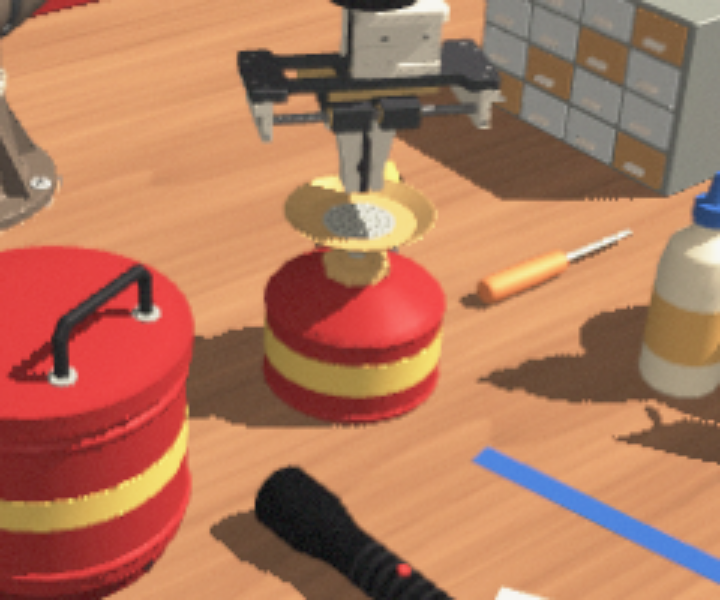

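The shut fingertips hang about 3 cm above the centre of the dish. Next is a slow press.

Call:
{"fn": "carry_out", "kwargs": {"targets": [[[0,0,0,0,0,0.4,-1],[0,0,0,0,0,0.4,-1],[0,0,0,0,0,0.2,-1],[0,0,0,0,0,0.2,-1],[0,0,0,0,0,0.2,-1],[0,0,0,0,0,0.2,-1],[0,0,0,0,0,0.2,-1],[0,0,0,0,0,0,-1]]]}}

```text
t: 4.15
eef_pos: [0.5071, 0.1456, 0.3176]
ee_rot: [-3.141, -0.0, -0.451]
force: [-4.1, 0.5, 8.7]
width: 0.0004
```

Call:
{"fn": "carry_out", "kwargs": {"targets": [[[0,0,0,0,0,0.08,-1],[0,0,0,0,0,0.06,-1],[0,0,0,0,0,0,-1]]]}}

```text
t: 4.53
eef_pos: [0.507, 0.1456, 0.3144]
ee_rot: [-3.141, -0.0, -0.451]
force: [-5.2, 0.3, 9.8]
width: 0.0001
```

Call:
{"fn": "carry_out", "kwargs": {"targets": [[[0,0,0,0,0,0.08,-1],[0,0,0,0,0,0.06,-1],[0,0,0,0,0,0.04,-1],[0,0,0,0,0,0,-1]]]}}

```text
t: 5.03
eef_pos: [0.507, 0.1456, 0.3101]
ee_rot: [-3.141, -0.0, -0.45]
force: [-4.6, 0.8, 11.8]
width: 0.0006
```

```bash
python3 -c "
from h import *
goto([.507,.1455,.310],[180,0,-25.84])"
```

```text
t 5.03 pos [0.507  0.1456 0.3101] rpy [-1.7997e+02 -2.0000e-02 -2.5810e+01] F [-4.64  0.79 11.81] w 0.0006 q [ 0.652  0.202 -0.442  0.    -0.927  0.468]
shift units(start axes) [0.   0.01 0.  ] turn units [-0.00375 -0.0025   0.00375]
```

Nearly at the stop. I'll go on in small steps until the force shows it.

Call:
{"fn": "carry_out", "kwargs": {"targets": [[[0,0,0,0,0,0.03,-1],[0,0,0,0,0,0,-1]]]}}

```text
t: 5.28
eef_pos: [0.507, 0.1456, 0.3094]
ee_rot: [-3.141, -0.0, -0.45]
force: [-4.6, 0.0, 12.2]
width: 0.0004
```

Call:
{"fn": "carry_out", "kwargs": {"targets": [[[0,0,0,0,0,0.03,-1],[0,0,0,0,0,0,-1]]]}}

```text
t: 5.52
eef_pos: [0.507, 0.1456, 0.3093]
ee_rot: [-3.141, -0.001, -0.45]
force: [-7.8, -0.2, 17.3]
width: 0.0007
```

Call:
{"fn": "carry_out", "kwargs": {"targets": [[[0,0,0,0,0,0.02,-1],[0,0,0,0,0,0,-1],[0,0,0,0,0,-0.3,-1],[0,0,0,0,0,-0.6,-1],[0,0,0,0,0,-1,-1],[0,0,0,0,0,-1,-1],[0,0,0,0,0,-1,-1],[0,0,0,0,0,-1,-1],[0,0,0,0,0,-1,-1],[0,0,0,0,0,-1,-1],[0,0,0,0,0,-0.8,0.2],[0,0,0,0,0,0,0.2]]]}}

```text
t: 7.02
eef_pos: [0.5074, 0.1456, 0.5011]
ee_rot: [-3.139, -0.002, -0.451]
force: [0.5, 0.5, -0.1]
width: 0.0154
```

```bash
python3 -c "
from h import *
a=np.radians(20.6);ex=np.array([np.cos(a),np.sin(a),0]);bar=np.array([.592,-.1415,.23])
hinge=bar-.164*ex-[0,0,.05];print('hinge',hinge)
L=np.radians(45);b=hinge+ex*(.164*np.cos(L)-.05*np.sin(L))+[0,0,.164*np.sin(L)+.05*np.cos(L)]
B=R.from_euler('xyz',[180,0,-69.4],degrees=True)*R.from_rotvec([np.radians(25),0,0])
tcp=b-arm.grip_depth*B.apply([0,0,1]);print('bar45',b,'tcp',tcp)
goto(tcp,B.as_euler('xyz',degrees=True))
im,d=arm.grab_frame('scene');P=cloud('scene',d);m=(d>0)&(np.hypot(P[...,0]-.507,P[...,1]-.1455)<.03)&(P[...,2]<.2)&(P[...,2]>.11);print('dish z',np.median(P[m][:,2]),m.sum())
cv2.imwrite('pics/scene2.png',im[:,:,::-1])"
```

```text
hinge [ 0.43848624 -0.19920203  0.18      ]
bar45 [ 0.51394216 -0.17084001  0.33132085] tcp [ 0.45092374 -0.19452708  0.47569568]
t 7.03 pos [0.5074 0.1456 0.5011] rpy [-1.7984e+02 -1.0000e-01 -2.5830e+01] F [ 0.55  0.52 -0.1 ] w 0.0154 q [ 0.652  0.063 -0.15   0.    -1.354  0.468]
shift units(start axes) [ 3.89 13.23  0.99] turn units [2.94875 1.1825  5.3575 ]
dish z 0.1512419818218067 414
```

View pics/scene2.png

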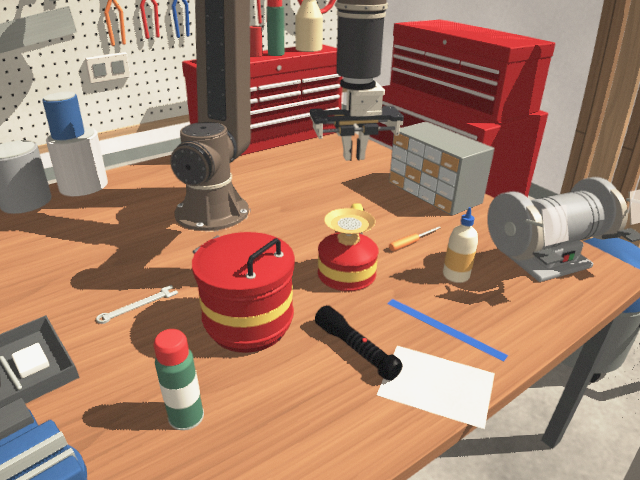

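The dish is back up: its floor reads 0.151 m, against about 0.1525 m before the press. Now I'll carry the tool to the planned end pose in free air as a reach test.

Call:
{"fn": "carry_out", "kwargs": {"targets": [[[0,0,0,0.14,0.5,0,0.2],[0,0,0,0.28,0.95,0,0.2],[0,0,0,0.28,0.95,0,0.2],[0,0,0,0.28,0.95,0,0.2],[0,0,0,0.28,0.95,0,0.2],[0,0,0,0.28,0.95,0,0.2],[0,0,0,0.28,0.95,0,0.2],[0,0,0,0.28,0.95,0,0.2],[0,0,0,0.28,0.95,0,0.2],[0,0,0,0.28,0.95,0,0.2],[0,0,0,0.28,0.95,0,0.2],[0,0,0,0.28,0.95,0.2,0.2],[0,0,0,0.28,0.95,0.4,0.2],[0,0,0,0.28,0.95,0.4,0.2],[0,0,0,0.11,0.38,0,0.2],[0,0,0,0,0,0,0.2]]]}}

```text
t: 9.07
eef_pos: [0.4499, -0.1954, 0.4748]
ee_rot: [3.141, -0.0, -0.453]
force: [-0.1, 0.3, 0.2]
width: 0.0529
```

Call:
{"fn": "carry_out", "kwargs": {"targets": [[[0,0,0.9,0,0,0,0.2],[0,0,0.9,0,0,0,0.2],[0,0,0.9,0,0,0,0.2],[0,0,0.9,0,0,0,0.2],[0,0,0.9,0,0,0,0.2],[0,0,0.95,0,0,0,0.2],[0.8,0,0,0,0,0,0.2],[0.8,0,0,0,0,0,0.2],[0.8,0,0,0,0,0,0.2],[0.72,0,0,0,0,0,0.2],[0,0,0,0,0,0,0.2],[0,0,0,0,0,0,0.2]]]}}

```text
t: 10.58
eef_pos: [0.4505, -0.1943, 0.475]
ee_rot: [-2.708, -0.0, -1.211]
force: [0.7, -0.2, -0.1]
width: 0.0527
```

```bash
python3 -c "
from h import *
B=R.from_euler('xyz',[180,0,-69.4],degrees=True)*R.from_rotvec([np.radians(25),0,0])
goto([ 0.45092374, -0.19452708,  0.47569568],B.as_euler('xyz',degrees=True))
B=R.from_euler('xyz',[180,0,-69.4],degrees=True)
goto([.592,-.1415,.23+.1593+.04],B.as_euler('xyz',degrees=True))"
```

```text
t 10.57 pos [ 0.4505 -0.1943  0.475 ] rpy [-1.5515e+02 -1.0000e-02 -6.9410e+01] F [ 0.72 -0.18 -0.1 ] w 0.0527 q [-0.097 -0.086 -0.303 -0.226 -0.972  0.548]
shift units(start axes) [ 0.01 -0.02 -0.02] turn units [ 0.01875 -0.00125 -0.     ]
t 10.57 pos [ 0.4505 -0.1943  0.475 ] rpy [-1.5515e+02 -1.0000e-02 -6.9410e+01] F [ 0.72 -0.18 -0.1 ] w 0.0527 q [-0.097 -0.086 -0.303 -0.226 -0.972  0.548]
shift units(start axes) [ 0.01 -4.71  4.2 ] turn units [-3.10625e+00 -1.25000e-03 -0.00000e+00]
```

The end pose is reachable. Next, over the bar.

Call:
{"fn": "carry_out", "kwargs": {"targets": [[[-0.78,0,0,0,0,0,0.2],[-0.78,0,0,0,0,0,0.2],[-0.78,0,0,0,0,0,0.2],[-0.77,0,0,0,0,0,0.2],[0,0,0,0,-0.8,0,0.2],[0,0,0,0,-0.9,0.2,0.2],[0,0,0,0,-0.9,0.3,0.2],[0,0,0,0,-0.9,0.3,0.2],[0,0,0,0,-0.9,0.4,0.2],[0,0,0,0,-0.9,0.4,0.2],[0,0,0,0,-0.74,0.23,0.2],[0,0,0,0,0,0,0.2],[0,0,0,0,0,0,0.2]]]}}

```text
t: 12.2
eef_pos: [0.592, -0.1414, 0.4292]
ee_rot: [-3.14, -0.0, -1.212]
force: [-0.3, 0.2, 0.2]
width: 0.0526
```

```bash
python3 -c "
from h import *
B=R.from_euler('xyz',[180,0,-69.4],degrees=True)
goto([.592,-.1415,.23+.1593],B.as_euler('xyz',degrees=True))
im,d=arm.grab_frame('scene');cv2.imwrite('pics/scene3.png',cv2.resize(im[120:320,150:390,::-1],(720,600)))
P=cloud('scene',d);q=P[(d>0)&(np.hypot(P[...,0]-.594,P[...,1]+.142)<.06)&(P[...,2]>.222)&(P[...,2]<.24)];print(len(q),q.mean(0))
m=arm.camera_model('scene')
im,d=arm.grab_frame('top');cv2.imwrite('pics/top3.png',cv2.resize(im[140:300,300:500,::-1],(750,600)))
"
```

```text
t 12.2 pos [ 0.592  -0.1414  0.4292] rpy [-179.93   -0.    -69.42] F [-0.31  0.18  0.25] w 0.0526 q [ 0.086  0.235 -0.104 -0.    -1.23   0.273]
shift units(start axes) [0.  0.  1.6] turn units [-0.00875 -0.      -0.0025 ]
157 [ 0.60117728 -0.15706794  0.23087573]
```

View pics/scene3.png

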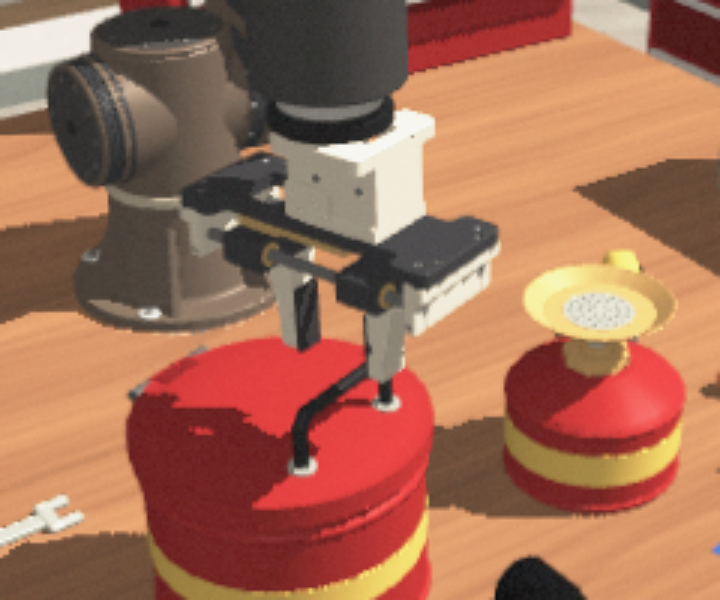

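View pics/top3.png

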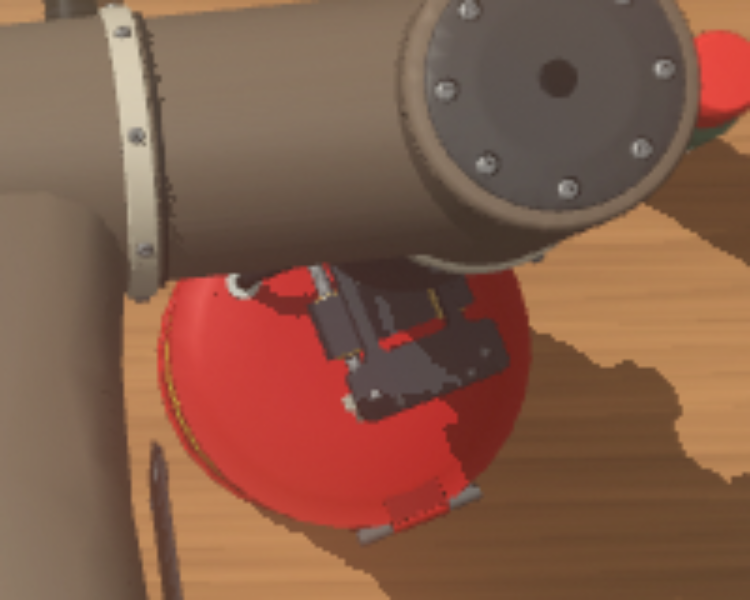

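The bar lies between the open fingers in the scene view, with the jaw direction across it. Descend and grip.

Call:
{"fn": "carry_out", "kwargs": {"targets": [[[0,0,0,0,0,0.4,0.2],[0,0,0,0,0,0.4,0.2],[0,0,0,0,0,0.4,0.2],[0,0,0,0,0,0.4,0.2],[0,0,0,0,0,0,0.2]]]}}

```text
t: 12.92
eef_pos: [0.5918, -0.1414, 0.3879]
ee_rot: [3.141, 0.001, -1.212]
force: [0.4, 0.0, -0.7]
width: 0.0527
```

Call:
{"fn": "carry_out", "kwargs": {"targets": [[[0,0,0,0,0,0,-0.3],[0,0,0,0,0,0,-0.5],[0,0,0,0,0,0,-0.6],[0,0,0,0,0,0,-0.7],[0,0,0,0,0,0,-1],[0,0,0,0,0,0,-1],[0,0,0,0,0,0,-1]]], "squeeze": 15}}

```text
t: 13.8
eef_pos: [0.5915, -0.1416, 0.3892]
ee_rot: [-3.141, 0.0, -1.212]
force: [-4.7, -0.4, 3.1]
width: 0.0095
```

```bash
cat >> h.py <<'E'
a_=np.radians(20.6);ex=np.array([np.cos(a_),np.sin(a_),0]);hinge=np.array([.591,-.1418,.23])-.164*ex-[0,0,.05]
def pose(L,k=25/45):
    L=np.radians(L)
    b=hinge+ex*(.164*np.cos(L)-.05*np.sin(L))+np.array([0,0,.164*np.sin(L)+.05*np.cos(L)])
    B=R.from_euler('xyz',[180,0,-69.4],degrees=True)*R.from_rotvec([L*k,0,0])
    return b-arm.grip_depth*B.apply([0,0,1]),B
def lid():
    s=arm.get_state();A=R.from_euler("xyz",s["ee_rot"]);g=s["eef_pos"]+arm.grip_depth*A.apply([0,0,1])-hinge
    x,z=g@ex,g[2];print("bar",x,z,"radius",np.hypot(x,z),"(.17145) lid deg",np.degrees(np.arctan2(z,x)-np.arctan2(.05,.164)))
def rows(Ls):
    s=arm.get_state();p=s["eef_pos"];A=R.from_euler("xyz",s["ee_rot"])
    for L in Ls:
        q,B=pose(L);rv=(A.inv()*B).as_rotvec();M=A*R.from_rotvec(rv/2)
        print(L,"turn",(np.degrees(rv)/8).round(3),"shift",(M.inv().apply(q-p)/.025).round(3));p,A=q,B
E
python3 -c "
from h import *
lid();rows([0,2,5,8,11,14,17,20,23,26,29,32,35,38,41,43,45])"
```

```text
bar 0.16461013612322795 0.04986015467268934 radius 0.17199573232639273 (.17145) lid deg -0.10383391527369173
0 turn [-0.001  0.001 -0.004] shift [ 0.     0.023 -0.006]
2 turn [0.139 0.    0.   ] shift [ 0.     0.195 -0.228]
5 turn [ 0.208  0.    -0.   ] shift [ 0.     0.299 -0.34 ]
8 turn [ 0.208 -0.     0.   ] shift [-0.     0.307 -0.338]
11 turn [0.208 0.    0.   ] shift [ 0.     0.315 -0.335]
14 turn [ 0.208 -0.    -0.   ] shift [-0.     0.323 -0.332]
17 turn [0.208 0.    0.   ] shift [ 0.     0.33  -0.328]
20 turn [ 0.208  0.    -0.   ] shift [-0.     0.338 -0.325]
23 turn [ 0.208  0.    -0.   ] shift [ 0.     0.346 -0.321]
26 turn [0.208 0.    0.   ] shift [-0.     0.353 -0.317]
29 turn [ 0.208 -0.    -0.   ] shift [ 0.     0.36  -0.313]
32 turn [0.208 0.    0.   ] shift [-0.     0.368 -0.309]
35 turn [0.208 0.    0.   ] shift [ 0.     0.375 -0.305]
38 turn [ 0.208 -0.    -0.   ] shift [ 0.     0.382 -0.301]
41 turn [0.208 0.    0.   ] shift [-0.     0.389 -0.296]
43 turn [0.139 0.    0.   ] shift [ 0.     0.263 -0.195]
45 turn [0.139 0.    0.   ] shift [ 0.     0.266 -0.192]
```

Call:
{"fn": "carry_out", "kwargs": {"targets": [[[0,0,0,0,0.02,0,-1],[0.139,0,0,0,0.195,-0.228,-1],[0.208,0,0,0,0.3,-0.34,-1],[0.208,0,0,0,0.307,-0.338,-1],[0.208,0,0,0,0.315,-0.335,-1],[0,0,0,0,0,0,-1]]], "squeeze": 25}}

```text
t: 14.55
eef_pos: [0.5628, -0.1524, 0.4201]
ee_rot: [-3.032, 0.0, -1.213]
force: [-2.3, -3.1, -5.5]
width: 0.0089
```

```bash
python3 -c "
from h import *
print(arm.get_state());lid();rows([11,14])"
```

```text
{'t': 14.55, 'q': array([ 0.05877063,  0.16985729, -0.19737567, -0.03634958, -1.09879735,
        0.31426214]), 'qd': array([ 0.0043854 ,  0.01755822,  0.00142249,  0.00549563,  0.00032593,
       -0.00599084]), 'joint_efforts': array([ 2.29578540e+00, -4.68198180e+01,  3.32326627e+01,  6.74758404e+00,
        1.40776835e+00,  2.41986400e-02]), 'eef_pos': array([ 0.56275673, -0.15241021,  0.42005352]), 'ee_rot': array([-3.03170058e+00,  1.84415311e-05, -1.21259342e+00]), 'force': array([-2.30741664, -3.12803393, -5.54682334]), 'moment': array([-1.50256815,  1.26923048, -0.06814695]), 'width': 0.008927643846374907}
bar 0.15130008761652217 0.08171442803718293 radius 0.17195628590491024 (.17145) lid deg 11.417363073960452
11 turn [-0.023 -0.001 -0.01 ] shift [ 0.    -0.021  0.054]
14 turn [ 0.208 -0.    -0.   ] shift [-0.     0.323 -0.332]
```

Forces are small and the lid is rising on its arc. Carry on.

Call:
{"fn": "carry_out", "kwargs": {"targets": [[[0.18,0,0,0,0.29,-0.28,-1],[0.208,0,0,0,0.33,-0.328,-1],[0.208,0,0,0,0.338,-0.325,-1],[0.208,0,0,0,0.346,-0.321,-1],[0.208,0,0,0,0.353,-0.317,-1],[0.208,0,0,0,0.36,-0.313,-1],[0,0,0,0,0,0,-1]]]}}

```text
t: 15.42
eef_pos: [0.5083, -0.1729, 0.4569]
ee_rot: [-2.862, -0.0, -1.213]
force: [-2.0, -5.3, -7.9]
width: 0.0093
```

```bash
python3 -c "
from h import *
print(arm.get_state()['force']);lid();rows([29,32,35,38,41,43,45])"
```

```text
[-2.03042775 -5.34796767 -7.87893328]
bar 0.11962762350245547 0.12383786819283987 radius 0.1721818396445816 (.17145) lid deg 29.035403159105698
29 turn [ 0.01  -0.005 -0.008] shift [0.    0.032 0.018]
32 turn [0.208 0.    0.   ] shift [-0.     0.368 -0.309]
35 turn [0.208 0.    0.   ] shift [ 0.     0.375 -0.305]
38 turn [ 0.208 -0.    -0.   ] shift [ 0.     0.382 -0.301]
41 turn [0.208 0.    0.   ] shift [-0.     0.389 -0.296]
43 turn [0.139 0.    0.   ] shift [ 0.     0.263 -0.195]
45 turn [0.139 0.    0.   ] shift [ 0.     0.266 -0.192]
```

Call:
{"fn": "carry_out", "kwargs": {"targets": [[[0.21,0,0,0.02,0.4,-0.29,-1],[0.208,0,0,0.02,0.375,-0.305,-1],[0.208,0,0,0,0.382,-0.301,-1],[0.208,0,0,0,0.389,-0.296,-1],[0.139,0,0,0,0.263,-0.195,-1],[0,0,0,0,0,0,-1],[0,0,0,0,0,0,-1]]]}}

```text
t: 16.3
eef_pos: [0.4599, -0.1918, 0.4741]
ee_rot: [-2.727, 0.001, -1.212]
force: [-1.9, 3.7, -4.6]
width: 0.0092
```

```bash
cat > look.py <<'E'
from h import *
import sys
print(arm.get_state()['force'],arm.get_state()['width']);lid();rows([43,45])
n=sys.argv[1]
for c in('scene','top'):
    im,d=arm.grab_frame(c);cv2.imwrite(f'pics/{c}{n}.png',im[:,:,::-1]);np.savez(f'{c}{n}.npz',im=im,d=d)
E
python3 look.py 5
```

```text
[-1.8659885   3.72673059 -4.62787035] 0.00917882111688708
bar 0.08776977014765483 0.14830309422362037 radius 0.17232916267443588 (.17145) lid deg 42.426496098345595
43 turn [ 0.02   0.004 -0.005] shift [-0.027  0.086 -0.035]
45 turn [0.139 0.    0.   ] shift [ 0.     0.266 -0.192]
```

View pics/scene5.png

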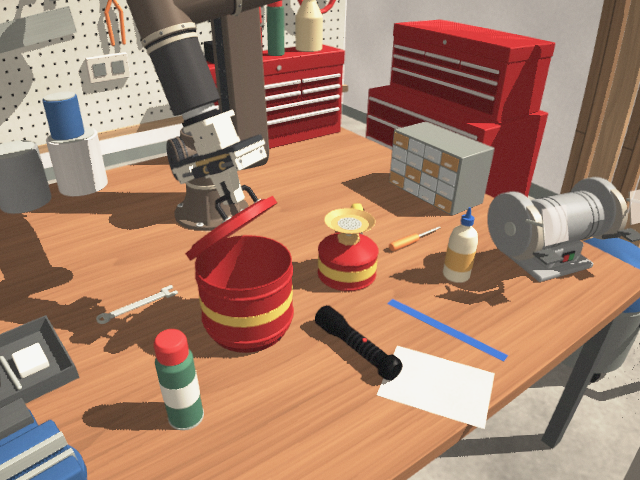

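The lid is open and held. The last step takes it to 45°, then I'll check the angle independently with a plane fit to the lid's underside.

Call:
{"fn": "carry_out", "kwargs": {"targets": [[[0.15,0,0,-0.01,0.32,-0.21,-1],[0,0,0,-0.01,0,0,-1],[0,0,0,0,0,0,-1],[0,0,0,0,0,0,-1]]]}}

```text
t: 16.9
eef_pos: [0.4513, -0.1949, 0.4761]
ee_rot: [-2.706, -0.0, -1.212]
force: [-0.1, 3.8, -2.2]
width: 0.0087
```

```bash
cat >> look.py <<'E'
f=np.load(f'scene{n}.npz');P=cloud('scene',f['d']);im=f['im'].astype(int)
red=(im[...,0]>90)&(im[...,1]<70)&(im[...,2]<70)
g=P-hinge;x=g@ex;yy=g@np.array([-ex[1],ex[0],0]);z=g[...,2]
m=(f['d']>0)&red&(np.abs(yy)<.11)&(z>.02)&(x>0)&(x<.18)
print(m.sum());X=np.c_[x[m],yy[m],z[m]]
rng=np.random.default_rng(0);best=0
for _ in range(500):
    a,b,c=X[rng.choice(len(X),3,False)];nn=np.cross(b-a,c-a)
    if np.linalg.norm(nn)<1e-6: continue
    nn/=np.linalg.norm(nn);i=abs((X-a)@nn)<.003
    if i.sum()>best: best=i.sum();I=i
Y=X[I];nn=np.linalg.svd(Y-Y.mean(0))[2][2];nn*=np.sign(nn[2]);print('inl',best,'normal',nn,'angle',np.degrees(np.arctan2(-nn[0],nn[2])))
E
python3 look.py 6
```

```text
[-0.13452824  3.78979593 -2.17652609] 0.008706737349009414
bar 0.08175953789595308 0.15171605445170827 radius 0.17234379366647787 (.17145) lid deg 44.72453080249032
43 turn [-0.134 -0.004 -0.001] shift [-0.02  -0.214  0.188]
45 turn [0.139 0.    0.   ] shift [ 0.     0.266 -0.192]
912
inl 328 normal [-0.65562812  0.02739513  0.75458682] angle 40.985975772327585
```

View pics/scene6.png

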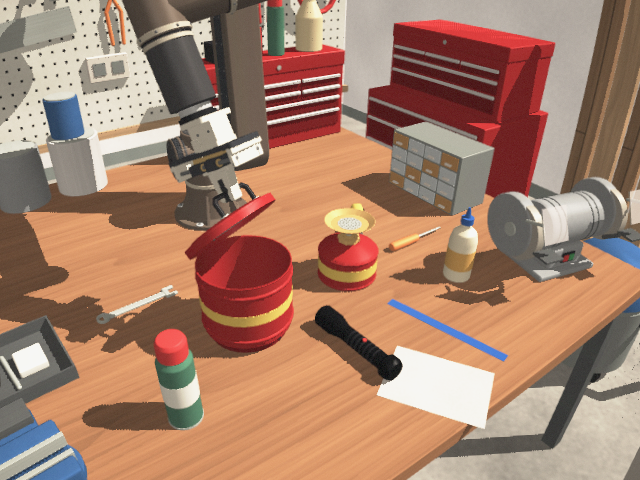

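Kinematics give 44.7° while the plane fit, on a thin and noisy view, gives 41°. I'll check with the lid's edge and the top camera.

```bash
python3 - <<'E'
from h import *
for c in('scene','top'):
    f=np.load(f'{c}6.npz');P=cloud(c,f['d']);im=f['im'].astype(int)
    red=(im[...,0]>80)&(im[...,1]<80)&(im[...,2]<80)&(im[...,0]>2*im[...,1])
    g=P-hinge;x=g@ex;yy=g@np.array([-ex[1],ex[0],0]);z=g[...,2]
    m=(f['d']>0)&red&(np.abs(yy)<.11)&(z>.015)&(x>-.03)&(x<.2)
    cv2.imwrite(f'pics/{c}6m.png',(m*255).astype(np.uint8))
    print(c,m.sum())
    for y0 in(-.06,-.03,0,.03,.06):
        k=m&(abs(yy-y0)<.015)
        if k.sum()<8: continue
        X=np.c_[x[k],z[k]]; r=np.hypot(*X.T); far=X[r>np.percentile(r,90)]
        print(y0,k.sum(),"far",far.mean(0).round(4),"r",np.percentile(r,98).round(4),"ang",np.degrees(np.arctan2(far[:,1],far[:,0])).mean().round(2))
        if c=='top':
            for lo in(-.03,0,.03,.06,.09,.12): 
                kk=(X[:,0]>lo)&(X[:,0]<lo+.03)
                if kk.any(): print("   x",X[kk,0].mean().round(4),"z",np.median(X[kk,1]).round(4),kk.sum())
E
python3 -c "
import cv2;im=cv2.imread('pics/top6.png');cv2.imwrite('pics/top6c.png',cv2.resize(im[140:300,300:500],(750,600)))
im=cv2.imread('pics/scene6.png');cv2.imwrite('pics/scene6c.png',cv2.resize(im[120:300,150:330],(600,600)))"
```

```text
scene 1063
-0.06 231 far [0.1482 0.1382] r 0.2035 ang 43.01
-0.03 49 far [0.1512 0.142 ] r 0.2107 ang 43.22
0 22 far [0.1611 0.1399] r 0.2136 ang 40.96
0.03 77 far [0.0931 0.246 ] r 0.3481 ang 63.79
0.06 55 far [0.148  0.1356] r 0.2013 ang 42.5
top 3035
-0.06 38 far [0.1482 0.1364] r 0.2018 ang 42.62
   x 0.0889 z 0.1044 2
   x 0.0971 z 0.1105 24
   x 0.1472 z 0.134 11
-0.03 76 far [0.1513 0.1463] r 0.2109 ang 44.03
   x 0.1472 z 0.1448 38
0 168 far [0.1544 0.1464] r 0.2134 ang 43.47
   x 0.0167 z 0.0297 17
   x 0.046 z 0.0649 20
   x 0.1026 z 0.1178 21
   x 0.1473 z 0.1503 44
0.03 885 far [0.1487 0.1454] r 0.2096 ang 44.27
   x 0.0187 z 0.0337 133
   x 0.045 z 0.0624 194
   x 0.0713 z 0.0871 129
   x 0.1064 z 0.1221 171
   x 0.135 z 0.1404 216
0.06 934 far [0.1392 0.1361] r 0.1987 ang 44.35
   x 0.0205 z 0.0312 110
   x 0.0449 z 0.061 199
   x 0.0752 z 0.0918 216
   x 0.1049 z 0.1174 200
   x 0.1329 z 0.1326 208
```

View pics/top6c.png

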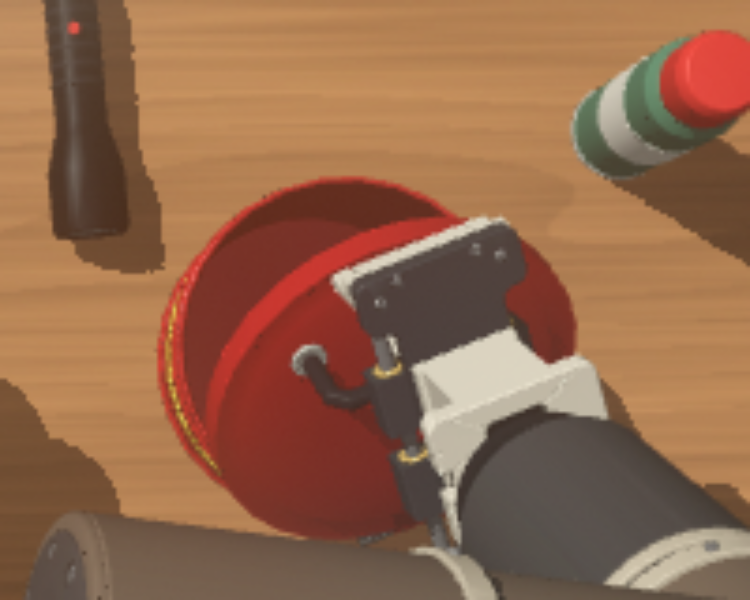

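View pics/scene6c.png

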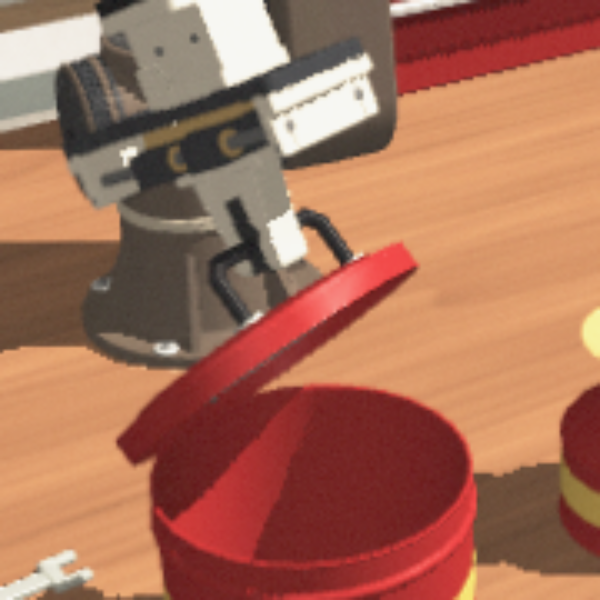

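```bash
python3 - <<'E'
from h import *
from scipy.spatial import cKDTree
from scipy.interpolate import griddata
ey=np.array([-ex[1],ex[0],0])
def pts(c,n,hi):
    f=np.load(f'{c}{n}.npz');P=cloud(c,f['d']);im=f['im'].astype(int)
    red=(im[...,0]>70)&(im[...,0]>2*im[...,1])&(im[...,0]>2*im[...,2])
    g=(P-hinge);return np.stack([g@ex,g@ey,g[...,2]],-1)[(f['d']>0)&red]
A=pts('top',0,0);A=A[(np.hypot(A[:,0]-.106,A[:,1])<.095)&(A[:,2]>0)&(A[:,2]<.03)]
# smooth closed height: quadratic in radius
r2=((A[:,0]-.106)**2+A[:,1]**2);M=np.c_[np.ones(len(A)),r2,A[:,0]-.106];co=np.linalg.lstsq(M,A[:,2],rcond=None)[0];print("closed",len(A),co)
B=pts('top',6,0)
for a in range(41,50):
    t=np.radians(a);s=B[:,0]*np.cos(t)+B[:,2]*np.sin(t);h=-B[:,0]*np.sin(t)+B[:,2]*np.cos(t)
    k=(np.hypot(s-.106,B[:,1])<.09)&(abs(h-.01)<.02)
    e=h[k]-(co[0]+co[1]*((s[k]-.106)**2+B[k,1]**2)+co[2]*(s[k]-.106))
    sl=np.polyfit(s[k]-.106,e,1)
    print(a,k.sum(),"rms",np.sqrt((e**2).mean()).round(5),"mean",e.mean().round(5),"slope deg",np.degrees(sl[0]).round(2))
E
```

```text
closed 5575 [ 0.01435216 -0.76908572 -0.00337126]
41 1695 rms 0.0084 mean 0.00781 slope deg 3.56
42 1692 rms 0.00638 mean 0.00588 slope deg 2.59
43 1686 rms 0.0044 mean 0.00394 slope deg 1.63
44 1685 rms 0.00257 mean 0.002 slope deg 0.66
45 1681 rms 0.00164 mean 8e-05 slope deg -0.3
46 1679 rms 0.00264 mean -0.00186 slope deg -1.27
47 1679 rms 0.00447 mean -0.00381 slope deg -2.27
48 1682 rms 0.00648 mean -0.00575 slope deg -3.23
49 1680 rms 0.00847 mean -0.00768 slope deg -4.2
```

Call:
{"fn": "carry_out", "kwargs": {"targets": [[[0,0,0,0,0,0,-1],[0,0,0,0,0,0,-1],[0,0,0,0,0,0,-1],[0,0,0,0,0,0,-1]]]}}

```text
t: 17.5
eef_pos: [0.451, -0.1949, 0.4762]
ee_rot: [-2.706, -0.001, -1.212]
force: [1.1, 4.4, -0.5]
width: 0.0094
```

```bash
python3 -c "
from h import *
lid();s=arm.get_state();print(s['t'],s['force'],s['width']);print(arm.job_done())"
```

```text
bar 0.08153285825085438 0.15179076010113224 radius 0.1723021817233705 (.17145) lid deg 44.802671796959274
17.5 [ 1.06980394  4.44289629 -0.49212207] 0.00935657109154759
the job is handed in; nothing more can be done
None
```

The dish is charged, and the arm is holding the oily-waste can's lid open at about 45°. I handed the job in at 17.5 s without touching the other things on the bench.

- **Dish:** I pressed it straight down with the shut fingers until it stopped moving and the force rose from 12 to 17 N. After I let go, its floor read 0.151 m, against about 0.1525 m before the press, so it came right back up.
- **Lid:** I gripped the bar handle (finger opening 9 mm, 25 N) and raised the lid along its arc. It was steady over the last half second.
- **Lid angle:** The arm's position gives 44.8°, and matching the lid's top surface in the top camera gives 44.7 to 45.0°. A rough plane fit from the scene camera gave 41°. I set that one aside because it used few points and saw the lid almost edge-on.
- **Force at the end:** The wrist still showed about 4 N sideways, mostly along the bar. That is small and well within the limits.

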